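# Sort the repair bench's odds and ends into their trays

## Task

Tidy the green counter after a phone repair, using the things that lie on it. Lay the brush and the tweezers flat on the floor of the wide undivided tray, side by side and lengthwise in it; stand the solder reel upright in the larger bay of the divided tray and the flux jar upright in its smaller bay; and put the USB stick into the clear tub with the other electronics. Leave the flat phone battery where it lies.

Things in the scene. Friction and masses are not known exactly. Their poses are not given: they have to be found in the camera images.
- brush: antistatic brush lying flat, black handle, bristles at one end to one side; 132 mm long (y axis), 12 mm high. The solid handle runs the whole length, 17 mm wide, from x = 0 to +17 mm in its frame: grip it at x = +8.5 mm, y = 0; the bristles at x < 0 are soft and offer no resistance. Origin: underside, middle of the length. About 30 g
- tweezers: slim grey steel tweezers lying flat, 10 mm wide (x from -5 to +5 mm), 10 mm high, 128 mm long along its y axis (-65 to +63 mm); grip across the width at the middle. Origin: underside, middle. About 30 g; solid, does not spring
- spool: reel of solder wire with pale flanges, standing upright on one flange, diameter 54 mm, height 27 mm, about 160 g. Origin: centre of its underside, z up
- jar: small round flux jar with screw lid (fixed), upright, diameter 42 mm, height 27 mm, about 50 g. Origin: centre of its underside, z up
- stick: dark USB stick lying flat, 16 mm wide (x), 46 mm long (y), 7 mm high. Origin: centre of its underside
- tool_tray: the wide shallow grey tray without a divider, fixed to the counter. Outside 146 mm (its x) by 170 mm (its y, its length) by 9 mm high; walls and floor 3 mm thick, so inside 140 x 164 mm with the floor at z = 3 mm. Origin: centre of its underside. Its x axis points away from the robot, give or take 0.2 rad
- solder_tray: the narrow grey tray with one cross wall, fixed. Outside 90 (x) x 160 (y) x 12 mm high; walls and floor 3 mm, floor top at z = 3 mm. The cross wall at y = -10.5 mm makes two bays, each 84 mm along x: the larger at +y, 86 mm wide, centre y = +34 mm; the smaller at -y, 65 mm wide, centre y = -44.5 mm. Origin: centre of underside. Its x axis points away from the robot, within 0.2 rad
- tub: clear plastic open tub with a few small electronic modules drawn on its floor (flat, no obstacle), fixed to the counter. 136 mm long (its x), 102 mm wide (its y), 52 mm high; inside 122 x 88 mm, floor at z = 2 mm. Origin: centre of its underside
- cell: a loose flat black phone battery, 83 x 38 x 4 mm, lying flat among the things: a bystander to be left where it is. Origin: underside, near its middle

How it is judged:
By the outcome, as a careful person would: the job done as asked, in the order asked, and still so for the second after the job is handed in, with the robot touching nothing.
It also fails if it takes over 115 s, if anything falls off the work surface, if the arm or the gripper's body presses on something with over 40 N, if the wrist force passes 120 N, or if a joint passes its speed limit or range.

## Robot

A 6-joint arm with a two-finger parallel gripper is mounted at the origin on a cart in front of the work surface, level with it; the furniture and walls round the work are solid. World frame = base frame: x ahead of the robot, y to its left, z up, the work surface at z = 0. Lengths are in m, angles in rad, forces in N, time in s.
With the tool pointing down it reaches from about 0.35 to 0.975 m from the base axis. Payload 4.9 kg.
Tool frame: the origin (TCP) lies midway between the tips of the shut fingers; the grasp point (between the pads) lies 19 mm behind it; z points along the fingers, y is the line along which they close (so a half turn about z gives the same grasp; the last joint's range is limited). The gripper opens to 85 mm and grips with 20 to 120 N. Pads are 22 mm wide; open, the fingers measure 114 mm over their backs; the gripper's body (76 mm by 85 mm) begins 54 mm behind the grasp point. The pads swing forward as they close: fully open they stand 13 mm farther back than shut.
Start: joints at [-1.295, 0.053, 1.613, -0, 1.476, -0.119], TCP at [0.24, -0.577, 0.231] pointing down, gripper open.
Joint ranges: [-3.01, 3.01], [-1.01, 2.22], [0.06, 2.58], [-1.02, 4.17], [0.09, 2.62], [-3.14, 3.14]. Speed limits (rad/s): [2.57, 2.57, 3.14, 3.14, 3.14, 3.14].

## Interface

Orientations are given as a unit quaternion [w, x, y, z].
In Python, from plant import manip gives the robot as it stands.
- The arm moves only by the tool move_arm, never from a script. Its argument "increments" is one flat list of numbers, 5 for each row, row after row: the shift along the tool's x, y, z in mm, then the turn about the tool's z in rad, then the opening, from 0 (shut) to 1 (fully open). In form: [tx, ty, tz, spin, jaw, tx, ty, tz, spin, jaw, ...]. A call has 1 to 8 rows; each row shifts and turns the commanded pose from where the row before left it, along the tool's axes as they then stand; what a row does not reach is not made up. A row lasts 1/12 s, in which the tool goes at most 41.7 mm and 7.16 degrees, less where a joint would pass 70% of its speed; a pose out of reach is approached as far as the arm can. A call with a gripper value outside its range is refused whole. The fingers move at their own pace and stop on an object; the grip force is fixed at half the most. Time passes only in rows, so rows that do not move let the fingers close. It gives the time, the measured TCP pose, the force, the opening and the grip force at its end, in the units of the state.
- manip.state(): the state, without advancing time (a new reading comes with each control period).
- manip.grab_frame(name): name is "scene" or "top" or "wrist"; returns a dict with "image" (384x512x3 uint8, blue, green, red), "fov_y" (degrees; the focal length in pixels is half the picture's height over the tangent of half this angle, whatever the lens; pixels are square), "cx", "cy" (the principal point, pixels), "k1" (the pictures are not rectified: a ray, as slopes to the right and down, at radius r is drawn at 1 + k1 r^2 times it, then the intrinsics apply), "eye" and "rotation" of the camera in the world; the wrist camera has in their place "T_tool_cam" (4x4, takes a point from camera to tool coordinates, whose origin is the TCP and whose axes are the flange's). Camera axes: x right, y down, z forward; pixel columns grow to the right and rows downward; lengths in m; the calibration is good to about 2 mm. A picture is of the moment at which its call begins: read the wrist's pose just before it. There is no depth.
- manip.job_done(): hands the job in; it is judged then, once.
The state is a dict: "time": time; "joint_pos": joint angles; "joint_vel": joint speeds; "joint_efforts": joint torques, N m; "tool_pos": TCP position; "tool_rot": TCP orientation; "contact_force": force on the tool from outside, world axes, zero at the start; "ft_torque": the same for the moment, N m; "gripper_width": opening from 0.0 (shut) to 1.0 (fully open); "grasp_force": force on a finger pad.
Only numpy, scipy, OpenCV 4.12 (cv2) and the standard library are available. Lean on these libraries where they do the work, as an engineer would, in place of code of your own. Each camera call takes 0.05 s, during which the arm holds its last target. There are 200 camera calls.

## Working session

There is one attempt and no reset: what is moved stays moved. The work goes in short steps, Python scripts to look and compute and a tool call to move; the robot and the scene stay as the last step left them, time stands still between calls to the robot, and variables do not carry over. Pictures are saved under pics/ and viewed, at most 15 in all, crops included, and the job is handed in when it is done.

Besides the shell and the picture viewer there is one more tool, called after ">>>" in YAML: its name, and indented under it one key for each argument. move_arm: Moves the arm, as the interface text tells. Its arguments: {"type":"object","properties":{"increments":{"type":"array"}},"required":["increments"]}

```bash
ls; mkdir -p pics; cat > h.py <<'E'
import numpy as np, cv2, pickle
from plant import manip
def grab(n):
    s=manip.state(); f=manip.grab_frame(n); f['state']=s; return f
def cam(f):
    im=f['image']; h=im.shape[0]; fl=h/2/np.tan(np.radians(f['fov_y'])/2)
    return fl
def ray2w(f,u,v,z):
    fl=cam(f); d=np.array([(u-f['cx'])/fl,(v-f['cy'])/fl]); s=d.copy()
    for _ in range(30): s=d/(1+f['k1']*(s@s))
    r=np.array(f['rotation'])@np.array([s[0],s[1],1]); e=np.array(f['eye'])
    return e+r*(z-e[2])/r[2]
def proj(f,P):
    fl=cam(f); c=(np.atleast_2d(P)-np.array(f['eye']))@np.array(f['rotation']); s=c[:,:2]/c[:,2:]
    s=s*(1+f['k1']*(s**2).sum(1,keepdims=True))
    return s*fl+np.array([f['cx'],f['cy']])
E
python3 - <<'E'
from h import *
for n in ['scene','top']:
    f=grab(n); pickle.dump(f,open(n+'.pkl','wb')); print(n,f['eye'],f['rotation'],f['fov_y'],f['cx'],f['cy'],f['k1'])
    cv2.imwrite(f'pics/{n}0.png',cv2.resize(f['image'],(800,600),interpolation=cv2.INTER_CUBIC))
print(manip.state())
E
```

```text
pics
scene [-0.20774292 -0.4886901   0.54394499] [-0.43954473  0.76477396 -0.41329419  0.22607331] 53.790756633932666 248.7739296517551 187.85405092844812 -0.028115620345172825
top [ 0.3029023  -0.01487621  1.03006426] [-0.05808628  0.70684898 -0.70159129  0.06899406] 49.15333344231565 263.98198730723595 193.87752472240558 -0.038160182492983113
{'time': 0.1, 'joint_pos': array([-1.29500750e+00,  5.32911941e-02,  1.61417359e+00, -5.51673692e-05,
        1.47599055e+00, -1.19043044e-01]), 'joint_vel': array([ 5.43643726e-05, -7.24486604e-04, -2.49092135e-03, -1.55341275e-03,
       -7.87445595e-04,  1.40556277e-03]), 'joint_efforts': array([ 1.34126549e-04, -3.94899309e+01, -3.71365893e+01, -1.56856213e-04,
        3.84632091e-03,  7.36400295e-06]), 'tool_pos': array([ 0.24021312, -0.57637716,  0.23017564]), 'tool_rot': array([-9.26329514e-04,  9.80575737e-01,  1.96138615e-01, -1.00290043e-04]), 'contact_force': array([-0.15021945, -0.20466962, -0.30832699]), 'ft_torque': array([0.0298415 , 0.04784334, 0.01388118]), 'grasp_force': 0.0, 'gripper_width': 0.9985810333414138}
```

View pics/top0.png

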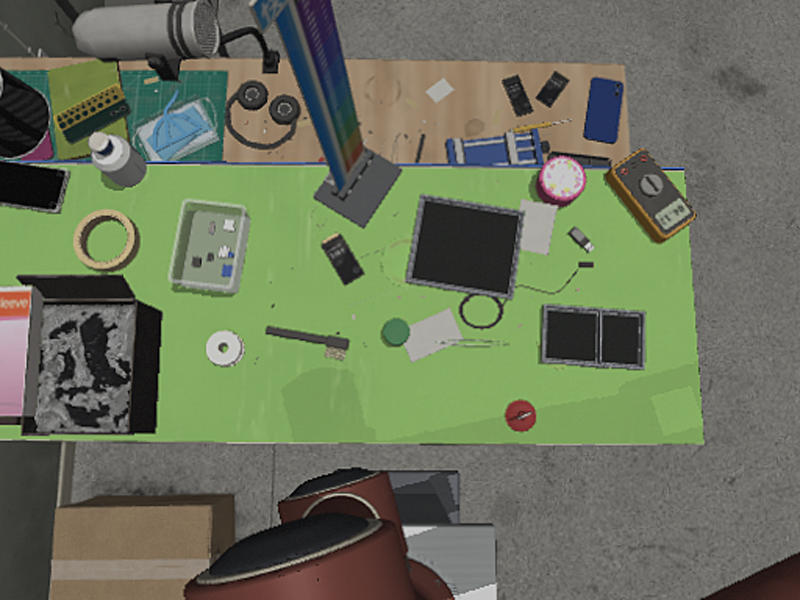

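View pics/scene0.png

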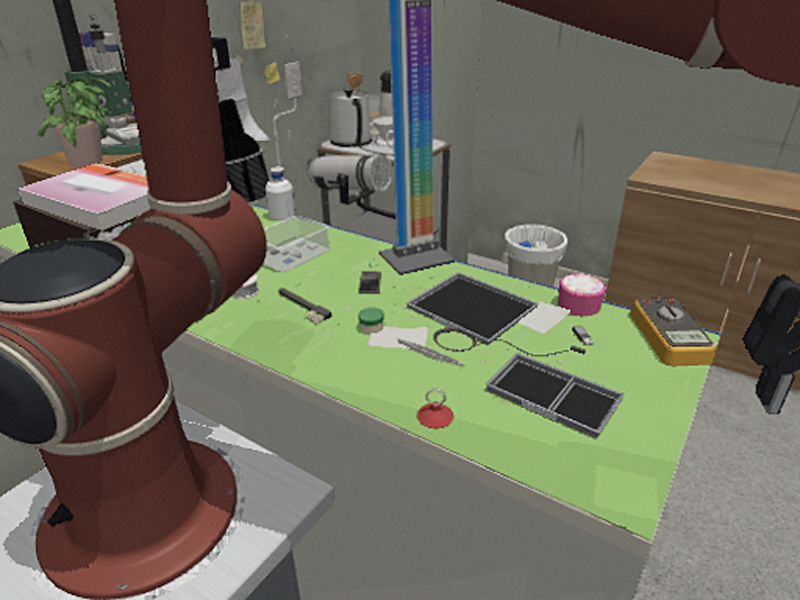

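```bash
cat >> h.py <<'E'
from scipy.spatial.transform import Rotation as R
_g=grab
def R_of(q): return R.from_quat(np.array(q)[[1,2,3,0]]).as_matrix()
def grab(n):
    f=_g(n)
    if n=='wrist':
        T=np.array(f['T_tool_cam']); Rt=R_of(f['state']['tool_rot'])
        f['rotation']=Rt@T[:3,:3]; f['eye']=np.array(f['state']['tool_pos'])+Rt@T[:3,3]
    else: f['rotation']=R_of(f['rotation'])
    return f
def rect(f,x0,x1,y0,y1,s,z=0):
    "image: up=+x, left=+y; s px per m; pixel(c,r): y=y1-c/s, x=x1-r/s"
    c,r=np.meshgrid(np.arange(int((y1-y0)*s)),np.arange(int((x1-x0)*s)))
    P=np.stack([x1-r/s,y1-c/s,np.full(c.shape,z)],-1).reshape(-1,3)
    m=proj(f,P).astype(np.float32).reshape(*c.shape,2)
    return cv2.remap(f['image'],m[...,0],m[...,1],cv2.INTER_CUBIC)
E
python3 - <<'E'
from h import *
f=grab('top'); pickle.dump(f,open('top.pkl','wb'))
k=512/800
for n,u,v in [('spool',224,349),('brush',266,330),('brush2',348,345),('jar',396,333),('tw1',440,343),('tw2',505,343),('stick',581,240),('cell',342,258),('tub',210,247),('tool',465,247),('sold',593,336),('edge',400,163),('signbase',358,190),('corner',703,443)]:
    print(n,ray2w(f,u*k,v*k,0).round(3))
im=rect(f,.28,.80,-.36,.43,1000)
cv2.imwrite('pics/rect.png',im)
E
```

```text
spool [0.414 0.266 0.   ]
brush [0.445 0.201 0.   ]
brush2 [0.422 0.071 0.   ]
jar [ 0.442 -0.004  0.   ]
tw1 [ 0.426 -0.074  0.   ]
tw2 [ 0.427 -0.177  0.   ]
stick [ 0.598 -0.305  0.   ]
cell [0.563 0.084 0.   ]
tub [0.58  0.298 0.   ]
tool [ 0.583 -0.115  0.   ]
sold [ 0.439 -0.318  0.   ]
edge [ 0.727 -0.008  0.   ]
signbase [0.679 0.061 0.   ]
corner [ 0.272 -0.485  0.   ]
```

View pics/rect.png

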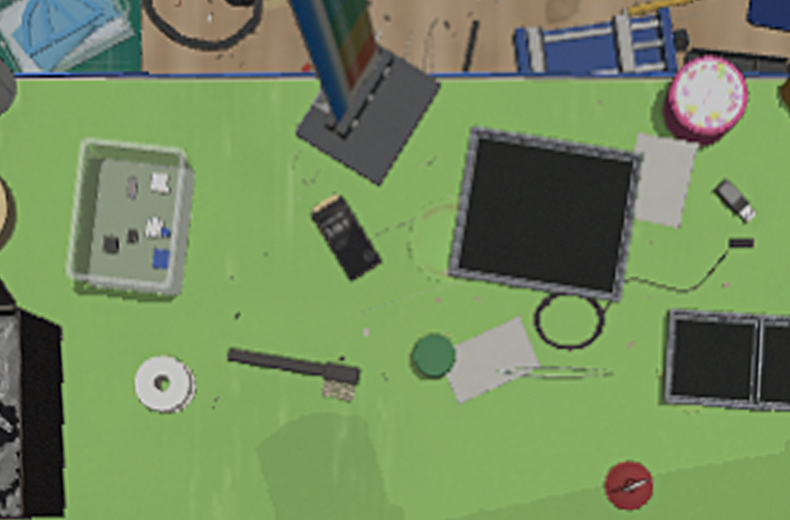

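```bash
cat > seg.py <<'E'
from h import *
f=pickle.load(open('top.pkl','rb'))
def box(n,b,z,test,s=2000):
    im=rect(f,*b,s,z); m=test(im.astype(int)).astype(np.uint8)
    c,_=cv2.findContours(m,cv2.RETR_EXTERNAL,cv2.CHAIN_APPROX_NONE); c=max(c,key=cv2.contourArea)
    r=cv2.minAreaRect(c); p=cv2.boxPoints(r); w=np.c_[b[1]-p[:,1]/s,b[3]-p[:,0]/s]
    ctr=w.mean(0); e=w[1]-w[0]; g=w[2]-w[1]
    if np.hypot(*e)<np.hypot(*g): e,g=g,e
    print(n,'ctr',ctr.round(4),'L,W mm',(np.hypot(*e)*1e3).round(1),(np.hypot(*g)*1e3).round(1),'long-axis heading',((np.arctan2(e[1],e[0]))%np.pi).round(3),'circ r',round(cv2.minEnclosingCircle(c)[1]/s*1e3,1))
    cv2.drawContours(im,[p.astype(int)],0,(0,0,255),1); return im
dark=lambda im: im.max(2)<90
gray=lambda im: (im.max(2)-im.min(2)<40)&(im.max(2)<165)
notgreen=lambda im: im[...,1]-im[...,0]<40
ims=[box('brush',(.38,.48,.05,.22),.012,lambda i:i.max(2)<100),
box('spool',(.37,.46,.22,.31),.027,lambda i:i.min(2)>130),
box('jar',(.40,.48,-.028,.03),.027,lambda i:(i[...,2]<80)&(i[...,1]>80)),
box('stick',(.56,.63,-.34,-.28),.007,notgreen),
box('tool',(.48,.69,-.22,-.01),.003,dark),
box('big',(.38,.50,-.328,-.22),.003,dark),
box('small',(.38,.50,-.40,-.328),.003,dark),
box('cell',(.50,.62,.03,.13),.004,dark),
]
tub=rect(f,.48,.70,.20,.40,2000,.052); tw=rect(f,.40,.46,-.21,-.04,3000,.01)
cv2.imwrite('pics/tw.png',cv2.resize(tw,(800,int(800*tw.shape[0]/tw.shape[1]))))
row=lambda L,h:np.hstack([cv2.resize(i,(int(i.shape[1]*h/i.shape[0]),h)) for i in L])
A=[row(ims[:3],200),row(ims[3:8],170),row([tub],200)]; 
c=np.zeros((600,800,3),np.uint8); y=0
for a in A: c[y:y+a.shape[0],:min(800,a.shape[1])]=a[:,:800]; y+=a.shape[0]
t=cv2.resize(tw,(560,198)); c[370:568,230:790]=t
cv2.imwrite('pics/seg.png',c)
E
python3 seg.py
```

```text
brush ctr [0.4336 0.1348] L,W mm 131.8 18.6 long-axis heading 1.384 circ r 65.9
spool ctr [0.4145 0.2612] L,W mm 53.8 53.8 long-axis heading 1.396 circ r 29.8
jar ctr [ 0.4392 -0.0028] L,W mm 43.8 41.0 long-axis heading 2.356 circ r 22.4
stick ctr [ 0.5966 -0.3029] L,W mm 47.2 19.6 long-axis heading 0.751 circ r 24.1
tool ctr [ 0.5872 -0.1173] L,W mm 167.3 142.6 long-axis heading 1.418 circ r 106.5
big ctr [ 0.4422 -0.2854] L,W mm 88.5 87.7 long-axis heading 1.512 circ r 58.7
small ctr [ 0.4372 -0.3633] L,W mm 87.2 66.9 long-axis heading 3.067 circ r 53.3
cell ctr [0.5605 0.0835] L,W mm 78.3 37.6 long-axis heading 0.553 circ r 41.9
```

View pics/seg.png

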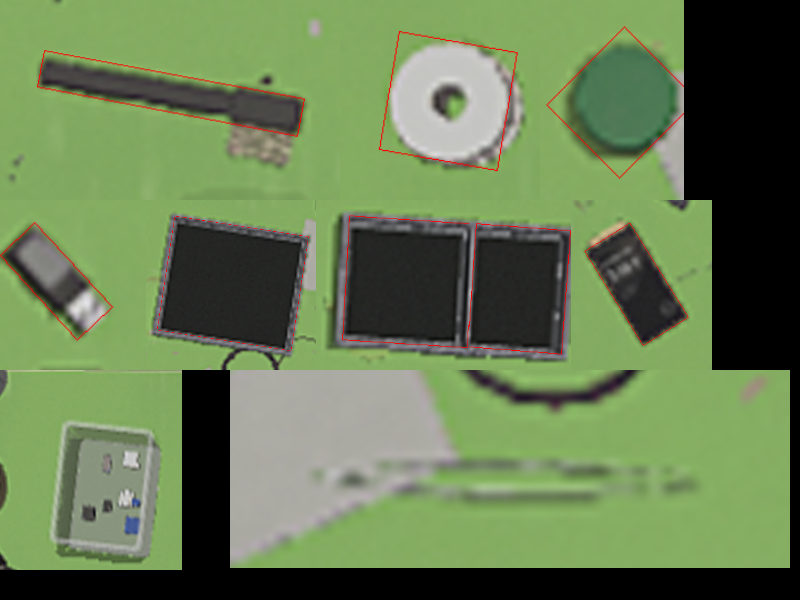

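```bash
cat >> h.py <<'E'
def pose():
    s=manip.state(); X=R_of(s['tool_rot']); return np.array(s['tool_pos'])*1e3,np.arctan2(X[1,0],X[0,0]),s
def plan(*wps,start=None):
    "wps: (x,y,z mm,psi,jaw[,min rows]); prints rows in tool axes, rounded, errors carried on"
    p,a,s=pose()
    if start: p,a=np.array(start[:3],float),start[3]
    print('t %.2f'%s['time'],'at',p.round(1),'psi %.3f'%a,'jaw %.3f'%s['gripper_width'],'F',np.round(s['contact_force'],1)); out=[]
    for w in wps:
        t=np.array(w[:3],float); n=max(int(np.ceil(np.linalg.norm(t-p)/40)),int(np.ceil(abs(w[3]-a)/.12)),w[5] if len(w)>5 else 1)
        for i in range(n):
            d=(t-p)/(n-i); sp=round((a-w[3])/(n-i),2)
            M=np.array([[np.cos(a),np.sin(a),0],[np.sin(a),-np.cos(a),0],[0,0,-1]])
            l=np.round(M@d); p=p+M.T@l; a-=sp; out+=[int(l[0]),int(l[1]),int(l[2]),sp,w[4]]
    for i in range(0,len(out),40): print(out[i:i+40])
E
python3 -c "
from h import *
plan((400,-300,180,.9,1),(433,134,120,1.384,.6))"
```

```text
t 0.15 at [ 240.3 -576.4  230.3] psi 0.395 jaw 1.002 F [-0.3  0.8 -0.5]
[28, -22, 6, np.float64(-0.06), 1, 29, -20, 6, np.float64(-0.06), 1, 31, -18, 5, np.float64(-0.06), 1, 32, -16, 6, np.float64(-0.05), 1, 32, -14, 5, np.float64(-0.06), 1, 33, -13, 6, np.float64(-0.05), 1, 34, -11, 5, np.float64(-0.06), 1, 34, -9, 6, np.float64(-0.05), 1]
[35, -6, 5, np.float64(-0.06), 1, 33, -22, 5, np.float64(-0.04), 0.6, 34, -21, 6, np.float64(-0.04), 0.6, 34, -19, 5, np.float64(-0.04), 0.6, 35, -18, 6, np.float64(-0.04), 0.6, 36, -17, 5, np.float64(-0.05), 0.6, 37, -15, 6, np.float64(-0.04), 0.6, 37, -13, 5, np.float64(-0.05), 0.6]
[38, -11, 6, np.float64(-0.04), 0.6, 38, -10, 5, np.float64(-0.05), 0.6, 39, -8, 6, np.float64(-0.04), 0.6, 39, -6, 5, np.float64(-0.05), 0.6]
```

>>> move_arm:
  increments: [28, -22, 6, -0.06, 1, 29, -20, 6, -0.06, 1, 31, -18, 5, -0.06, 1, 32, -16, 6, -0.05, 1, 32, -14, 5, -0.06, 1, 33, -13, 6, -0.05, 1, 34, -11, 5, -0.06, 1, 34, -9, 6, -0.05, 1]

```text
time: 0.82
tool_pos: [0.3821, -0.3291, 0.1859]
tool_rot: [0.0, 0.912, 0.411, 0.0]
contact_force: [2.1, -0.9, -0.4]
gripper_width: 1.0
grasp_force: 0.0
```

>>> move_arm:
  increments: [35, -6, 5, -0.06, 1, 33, -22, 5, -0.04, 0.6, 34, -21, 6, -0.04, 0.6, 34, -19, 5, -0.04, 0.6, 35, -18, 6, -0.04, 0.6, 36, -17, 5, -0.05, 0.6, 37, -15, 6, -0.04, 0.6, 37, -13, 5, -0.05, 0.6]

```text
time: 1.48
tool_pos: [0.4201, -0.0226, 0.1428]
tool_rot: [0.0, 0.823, 0.567, 0.0]
contact_force: [0.2, -0.1, 0.3]
gripper_width: 0.599
grasp_force: 0.0
```

>>> move_arm:
  increments: [38, -11, 6, -0.04, 0.6, 38, -10, 5, -0.05, 0.6, 39, -8, 6, -0.04, 0.6, 39, -6, 5, -0.05, 0.6, 0, 0, 0, 0, 0.6, 0, 0, 0, 0, 0.6]

```text
time: 1.98
tool_pos: [0.432, 0.1349, 0.1206]
tool_rot: [-0.0, 0.768, 0.64, -0.001]
contact_force: [-0.6, -0.2, -0.6]
gripper_width: 0.601
grasp_force: 0.0
```

```bash
sed -i 's/sp=round(\(.*\),2)$/sp=float(round(\1,2))/' h.py; python3 -c "
from h import *
f=grab('wrist'); pickle.dump(f,open('w1.pkl','wb'))
plan((434,135,4,1.384,.6))
cv2.imwrite('pics/w1.png',f['image'])
im=rect(f,.36,.50,.05,.22,2000,.012); m=(im.max(2)<100).astype(np.uint8)
c=max(cv2.findContours(m,0,1)[0],key=cv2.contourArea);r=cv2.minAreaRect(c);print(.50-r[0][1]/2000,.22-r[0][0]/2000,r)
"
```

```text
t 2.03 at [432.4 133.7 120.9] psi 1.387 jaw 0.601 F [ 0.5 -0.1 -0.3]
[1, 0, 39, 0.0, 0.6, 0, 1, 39, 0.0, 0.6, 1, 0, 39, 0.0, 0.6]
0.4215 0.14425 ((151.5, 157.0), (244.0, 303.0), 90.0)
```

View pics/w1.png

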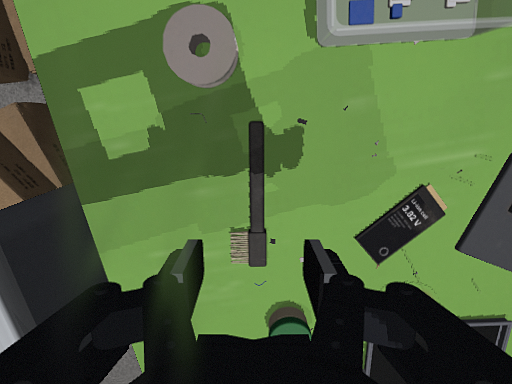

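>>> move_arm:
  increments: [1, 0, 39, 0, 0.6, 0, 1, 39, 0, 0.6, 1, 0, 29, 0, 0.5, 0, 0, 10, 0, 0.5, 0, 0, 0, 0, 0.5, 0, 0, 0, 0, 0, 0, 0, 0, 0, 0, 0, 0, 0, 0, 0]

```text
time: 2.7
tool_pos: [0.4366, 0.1349, 0.0071]
tool_rot: [0.001, 0.77, 0.638, 0.002]
contact_force: [-0.1, 0.2, -0.6]
gripper_width: 0.171
grasp_force: 58.6
```

>>> move_arm:
  increments: [0, 0, 0, 0, 0, 0, 0, 0, 0, 0, 0, 0, 0, 0, 0, 0, 0, 0, 0, 0]

```text
time: 3.03
tool_pos: [0.4366, 0.1349, 0.007]
tool_rot: [0.002, 0.77, 0.639, 0.002]
contact_force: [-0.1, -1.3, 7.1]
gripper_width: 0.17
grasp_force: 59.4
```

```bash
python3 -c "
from h import *
f=pickle.load(open('w1.pkl','rb'))
for u,v in [(257,122),(258,266)]: print(ray2w(f,u,v,.012))
plan((434,135,60,1.384,0),(610,-115,60,1.418,0),(618.6,-121.9,7,1.418,0,3))"
```

```text
[0.44635059 0.19810145 0.012     ]
[0.42424452 0.06937206 0.012     ]
t 3.03 at [436.6 134.9   7. ] psi 1.385 jaw 0.170 F [-0.1 -1.3  7.1]
[0, -1, -27, 0.0, 0, 0, -2, -26, 0.0, 0, -27, 27, 0, -0.0, 0, -27, 28, 0, -0.0, 0, -27, 27, 0, -0.01, 0, -27, 27, 0, -0.0, 0, -27, 27, 0, -0.01, 0, -27, 27, 0, -0.0, 0]
[-27, 27, 0, -0.01, 0, -27, 27, 0, -0.0, 0, -2, 3, 18, -0.0, 0, -2, 3, 17, -0.0, 0, -2, 4, 18, -0.0, 0]
```

>>> move_arm:
  increments: [0, -1, -27, 0, 0, 0, -2, -26, 0, 0, -27, 27, 0, 0, 0, -27, 28, 0, 0, 0, -27, 27, 0, -0.01, 0, -27, 27, 0, 0, 0, -27, 27, 0, -0.01, 0, -27, 27, 0, 0, 0]

```text
time: 3.7
tool_pos: [0.5641, -0.0548, 0.0583]
tool_rot: [0.001, 0.763, 0.646, 0.001]
contact_force: [0.7, -0.0, 0.5]
gripper_width: 0.168
grasp_force: 58.8
```

>>> move_arm:
  increments: [-27, 27, 0, -0.01, 0, -27, 27, 0, 0, 0, -3, 5, 10, 0, 0, -2, 5, 10, 0, 0, 0, 0, 0, 0, 0]

```text
time: 4.12
tool_pos: [0.6153, -0.1212, 0.0349]
tool_rot: [-0.002, 0.76, 0.65, -0.001]
contact_force: [-0.9, -0.0, -1.3]
gripper_width: 0.166
grasp_force: 58.8
```

```bash
python3 -c "
from h import *
plan((618.6,-121.9,11,1.418,0,2))
f=grab('top')
cv2.imwrite('pics/t2.png',rect(f,.36,.72,-.42,.10,1400,.0))"
```

```text
t 4.12 at [ 615.3 -121.2   34.9] psi 1.414 jaw 0.166 F [-0.9 -0.  -1.3]
[0, 2, 12, -0.0, 0, 0, 1, 12, -0.0, 0]
```

View pics/t2.png

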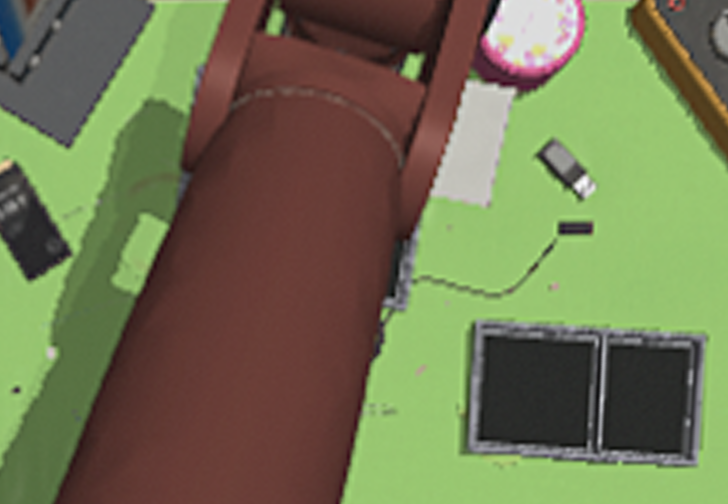

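>>> move_arm:
  increments: [0, 2, 12, 0, 0, 0, 1, 10, 0, 0, 0, 0, 0, 0, 0]

```text
time: 4.42
tool_pos: [0.6172, -0.1203, 0.0123]
tool_rot: [-0.002, 0.76, 0.65, -0.001]
contact_force: [0.4, 0.8, -0.2]
gripper_width: 0.167
grasp_force: 58.8
```

```bash
python3 -c "
from h import *
plan((618.6,-121.9,10,1.418,0,1))
f=grab('wrist')
cv2.imwrite('pics/w2.png',f['image'])"
```

```text
t 4.42 at [ 617.2 -120.3   12.3] psi 1.416 jaw 0.167 F [ 0.4  0.8 -0.2]
[-1, 2, 2, -0.0, 0]
```

View pics/w2.png

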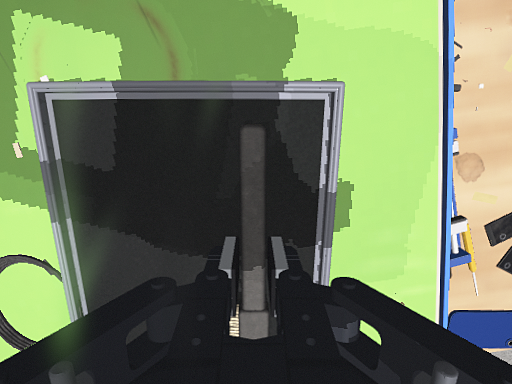

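>>> move_arm:
  increments: [0, 0, 2, 0, 0, 0, 0, 0, 0, 0, 0, 0, 0, 0, 0.32, 0, 0, 0, 0, 0.32, 0, 0, -3, 0, 0.32, 0, 0, -30, 0, 0.32, 0, 0, -38, 0, 0.5]

```text
time: 5.05
tool_pos: [0.6164, -0.1211, 0.0812]
tool_rot: [-0.004, 0.76, 0.65, -0.002]
contact_force: [0.9, 1.1, 0.8]
gripper_width: 0.448
grasp_force: 0.0
```

```bash
python3 -c "
from h import *
plan((427,-127,80,1.547,.5),(427,-127,8,1.547,.4))"
```

```text
t 5.05 at [ 616.4 -121.1   81.2] psi 1.415 jaw 0.448 F [0.9 1.1 0.8]
[-7, -37, 0, -0.03, 0.5, -6, -37, 0, -0.03, 0.5, -5, -38, 0, -0.02, 0.5, -4, -38, 1, -0.03, 0.5, -3, -38, 0, -0.02, 0.5, 0, 0, 36, -0.0, 0.4, 0, 0, 36, -0.0, 0.4]
```

>>> move_arm:
  increments: [-7, -37, 0, -0.03, 0.5, -6, -37, 0, -0.03, 0.5, -5, -38, 0, -0.02, 0.5, -4, -38, 1, -0.03, 0.5, -3, -38, 0, -0.02, 0.5, 0, 0, 0, 0, 0.5, 0, 0, 0, 0, 0.5]

```text
time: 5.63
tool_pos: [0.428, -0.1278, 0.0831]
tool_rot: [0.0, 0.717, 0.697, 0.0]
contact_force: [0.7, -0.8, 0.1]
gripper_width: 0.5
grasp_force: 0.0
```

```bash
python3 -c "
from h import *
f=grab('wrist'); pickle.dump(f,open('w3.pkl','wb'))
a=rect(f,.37,.48,-.22,-.02,2000,.01); print(a.shape)
t=grab('top'); b=rect(t,.49,.69,-.22,0,1800,.003)
c=np.vstack([a,np.zeros((10,400,3),np.uint8),b[:360,:400][:, :400] if b.shape[1]>=400 else np.pad(b,((0,0),(0,400-b.shape[1]),(0,0)))])
cv2.imwrite('pics/w3.png',c); plan((427,-127,8,1.547,.4))"
```

```text
(219, 400, 3)
t 5.73 at [ 431.  -128.6   84.6] psi 1.544 jaw 0.501 F [ 0.9 -0.1  0.5]
[1, -2, 38, -0.0, 0.4, 1, -2, 39, -0.0, 0.4]
```

View pics/w3.png

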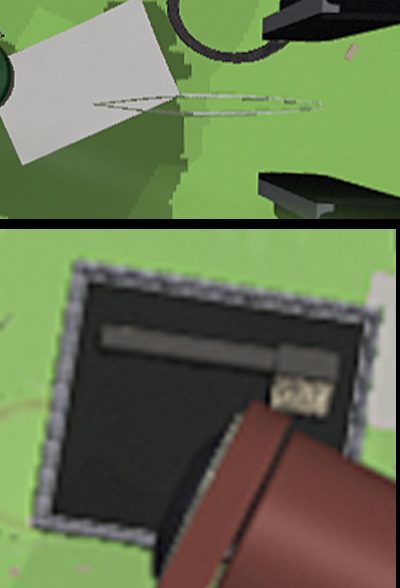

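>>> move_arm:
  increments: [1, 0, 38, -0.01, 0.4, 0, 0, 28, 0, 0.4, 0, 0, 8, 0, 0.4, 0, 0, 2, 0, 0.4, 0, 0, 0, 0, 0.4]

```text
time: 6.15
tool_pos: [0.4308, -0.1273, 0.0076]
tool_rot: [-0.0, 0.713, 0.702, -0.0]
contact_force: [0.5, 0.3, 0.9]
gripper_width: 0.403
grasp_force: 0.0
```

```bash
python3 -c "
from h import *
for i in range(3): print(pose()[0],manip.state()['time']); f=grab('wrist')
cv2.imwrite('pics/w4.png',f['image'][150:])"
```

```text
[ 430.75894804 -127.29463102    7.62481143] 6.15
[ 431.4058099  -127.64547665    8.56613881] 6.2
[ 431.70446869 -127.8603101     9.10165483] 6.25
```

View pics/w4.png

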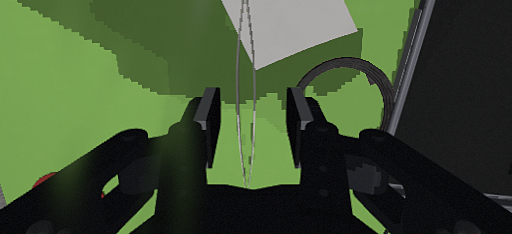

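>>> move_arm:
  increments: [0, -2, 3, 0, 0.3, 0, 0, 0, 0, 0.25, 0, 0, 0, 0, 0.25, 0, 0, 0, 0, 0.25]

```text
time: 6.63
tool_pos: [0.4279, -0.1271, 0.0046]
tool_rot: [0.0, 0.713, 0.701, 0.0]
contact_force: [0.7, -0.5, -0.6]
gripper_width: 0.253
grasp_force: 0.0
```

>>> move_arm:
  increments: [0, 0, 1, 0, 0.25, 0, 0, 0, 0, 0.25]

```text
time: 6.8
tool_pos: [0.4278, -0.127, 0.0033]
tool_rot: [0.0, 0.713, 0.701, 0.0]
contact_force: [-0.2, 0.2, -0.4]
gripper_width: 0.253
grasp_force: 0.0
```

>>> move_arm:
  increments: [0, 0, 0, 0, 0, 0, 0, 0, 0, 0, 0, 0, 0, 0, 0, 0, 0, 0, 0, 0, 0, 0, 0, 0, 0]

```text
time: 7.22
tool_pos: [0.428, -0.1271, 0.0035]
tool_rot: [0.0, 0.713, 0.701, 0.0]
contact_force: [-0.1, 0.1, 2.5]
gripper_width: 0.084
grasp_force: 59.5
```

```bash
python3 -c "
from h import *
plan((428,-127,50,1.55,0),(555,-113,50,1.418,0,5),(555,-113,16,1.418,0,2))"
```

```text
t 7.22 at [ 428.  -127.1    3.5] psi 1.555 jaw 0.084 F [-0.1  0.1  2.5]
[0, 0, -23, 0.0, 0, 0, 0, -24, 0.0, 0, 3, 25, 0, 0.03, 0, 4, 25, 0, 0.03, 0, 5, 25, 0, 0.03, 0, 6, 25, 0, 0.02, 0, 6, 26, 0, 0.03, 0, 0, 0, 17, -0.0, 0]
[0, 0, 17, -0.0, 0]
```

>>> move_arm:
  increments: [0, 0, -23, 0.0, 0, 0, 0, -24, 0.0, 0, 3, 25, 0, 0.03, 0, 4, 25, 0, 0.03, 0, 5, 25, 0, 0.03, 0, 6, 25, 0, 0.02, 0, 6, 26, 0, 0.03, 0, 0, 0, 15, 0, 0]

```text
time: 7.88
tool_pos: [0.5619, -0.1133, 0.0389]
tool_rot: [0.004, 0.76, 0.65, 0.003]
contact_force: [1.2, -0.7, 0.4]
gripper_width: 0.089
grasp_force: 59.3
```

>>> move_arm:
  increments: [0, 0, 15, 0, 0, 0, 0, 0, 0, 0, 0, 0, 0, 0, 0, 0, 0, 0, 0, 0, 0, 0, 0, 0, 0]

```text
time: 8.3
tool_pos: [0.5558, -0.1128, 0.0213]
tool_rot: [0.001, 0.76, 0.65, 0.0]
contact_force: [0.9, -0.1, 0.4]
gripper_width: 0.094
grasp_force: 59.3
```

```bash
python3 -c "
from h import *
plan((555.4,-113,7.5,1.418,0,2))
f=grab('wrist')
cv2.imwrite('pics/w5.png',f['image'])"
```

```text
t 8.30 at [ 555.8 -112.8   21.3] psi 1.415 jaw 0.094 F [ 0.9 -0.1  0.4]
[0, 0, 7, -0.0, 0, 0, 0, 7, -0.0, 0]
```

View pics/w5.png

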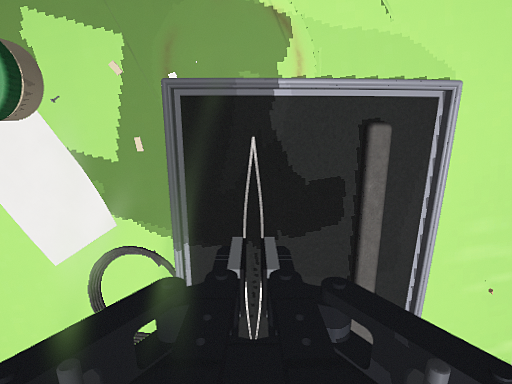

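>>> move_arm:
  increments: [0, 0, 7, 0, 0, 0, 0, 6, 0, 0, 0, 0, 0, 0, 0, 0, 0, 0, 0, 0]

```text
time: 8.68
tool_pos: [0.5549, -0.1124, 0.0068]
tool_rot: [-0.0, 0.76, 0.65, -0.0]
contact_force: [-0.6, -0.0, -0.4]
gripper_width: 0.086
grasp_force: 59.3
```

>>> move_arm:
  increments: [0, 0, 1, 0, 0, 0, 0, 0, 0, 0.2, 0, 0, 0, 0, 0.25, 0, 0, 0, 0, 0.25, 0, 0, -4, 0, 0.25, 0, 0, -30, 0, 0.25, 0, 0, -40, 0, 0.4, 0, 0, -20, 0, 0.6]

```text
time: 9.35
tool_pos: [0.557, -0.1131, 0.1046]
tool_rot: [0.002, 0.76, 0.65, 0.001]
contact_force: [1.4, -0.6, 1.8]
gripper_width: 0.524
grasp_force: 0.0
```

```bash
python3 -c "
from h import *
plan((440,100,110,1.3,1),(415,260.5,100,1.3,1),(415,260.5,20,1.3,1))"
```

```text
t 9.35 at [ 557.  -113.1  104.6] psi 1.415 jaw 0.524 F [ 1.4 -0.6  1.8]
[27, -21, -1, 0.02, 1, 27, -22, -1, 0.02, 1, 27, -22, -1, 0.01, 1, 26, -23, -1, 0.02, 1, 26, -23, 0, 0.01, 1, 26, -23, -1, 0.02, 1, 25, -24, 0, 0.01, 1, 30, -13, 2, 0.0, 1]
[30, -13, 2, 0.0, 1, 30, -14, 2, 0.0, 1, 29, -13, 2, 0.0, 1, 30, -14, 2, 0.0, 1, 0, 0, 40, 0.0, 1, 0, 0, 40, 0.0, 1]
```

>>> move_arm:
  increments: [27, -21, -1, 0.02, 1, 27, -22, -1, 0.02, 1, 27, -22, -1, 0.01, 1, 26, -23, -1, 0.02, 1, 26, -23, 0, 0.01, 1, 26, -23, -1, 0.02, 1, 25, -24, 0, 0.01, 1, 30, -13, 2, 0.0, 1]

```text
time: 10.02
tool_pos: [0.4321, 0.1337, 0.1037]
tool_rot: [0.0, 0.795, 0.607, 0.0]
contact_force: [0.6, -0.6, 0.5]
gripper_width: 1.004
grasp_force: 0.0
```

>>> move_arm:
  increments: [30, -13, 2, 0.0, 1, 30, -14, 2, 0.0, 1, 29, -13, 2, 0.0, 1, 30, -14, 2, 0.0, 1, 0, 0, 0, 0.0, 1, 0, 0, 0, 0, 1, 0, 0, 0, 0, 1]

```text
time: 10.6
tool_pos: [0.4131, 0.2614, 0.0954]
tool_rot: [0.0, 0.794, 0.607, -0.0]
contact_force: [0.4, -0.6, 0.1]
gripper_width: 1.003
grasp_force: 0.0
```

```bash
python3 -c "
from h import *
f=grab('wrist')
plan((415,260.5,40,1.3,1),(415,260.5,4,1.3,1,3))
a=rect(f,.36,.47,.20,.32,2500,.027)
t=grab('top'); b=rect(t,.49,.69,-.22,0,1800,.003); b=b[:275]
c=np.hstack([a,b]); cv2.imwrite('pics/w6.png',c); print(a.shape,c.shape)
"
```

```text
t 10.65 at [413.3 261.   95.4] psi 1.304 jaw 0.998 F [-1.  -0.6 -0.6]
[0, 1, 28, 0.0, 1, 0, 1, 27, 0.0, 1, 0, 0, 12, 0.0, 1, 0, 0, 12, 0.0, 1, 0, 0, 12, 0.0, 1]Traceback (most recent call last):
  File "<string>", line 7, in <module>
    c=np.hstack([a,b]); cv2.imwrite('pics/w6.png',c); print(a.shape,c.shape)
    return _nx.concatenate(arrs, 1, dtype=dtype, casting=casting)
           ~~~~~~~~~~~~~~~^^^^^^^^^^^^^^^^^^^^^^^^^^^^^^^^^^^^^^^
ValueError: all the input array dimensions except for the concatenation axis must match exactly, but along dimension 0, the array at index 0 has size 274 and the array at index 1 has size 275
```

```bash
python3 -c "
from h import *
f=grab('wrist'); b=(.36,.47,.20,.32)
a=rect(f,*b,2500,.027).astype(int)
m=((a.max(2)-a.min(2)<45)&(a.min(2)>95)).astype(np.uint8)
c=max(cv2.findContours(m,0,1)[0],key=cv2.contourArea);(u,v),r=cv2.minEnclosingCircle(c);print('spool',b[1]-v/2500,b[3]-u/2500,r/2.5,cv2.contourArea(c)/6.25)
print(pose()[0])
"
```

```text
spool 0.415 0.26180000000000003 29.116357421875 2286.0
[413.46380004 260.62632563  95.43227378]
```

Consistent (0.415, 0.261; area 2286 ≈ π·27²). Descend.

>>> move_arm:
  increments: [0, 1, 28, 0.0, 1, 0, 1, 27, 0.0, 1, 0, 0, 12, 0.0, 1, 0, 0, 12, 0.0, 1, 0, 0, 10, 0.0, 1, 0, 0, 0, 0, 1, 0, 0, 0, 0, 1, 0, 0, 0, 0, 1]

```text
time: 11.42
tool_pos: [0.416, 0.2614, 0.0074]
tool_rot: [0.0, 0.795, 0.607, 0.001]
contact_force: [0.7, -0.5, 0.8]
gripper_width: 0.999
grasp_force: 0.0
```

>>> move_arm:
  increments: [0, 0, 2, 0, 1, 0, 0, 0, 0, 0, 0, 0, 0, 0, 0, 0, 0, 0, 0, 0, 0, 0, 0, 0, 0, 0, 0, 0, 0, 0, 0, 0, 0, 0, 0]

```text
time: 12.0
tool_pos: [0.4158, 0.2615, 0.0052]
tool_rot: [0.0, 0.795, 0.607, 0.001]
contact_force: [0.3, 0.5, 6.1]
gripper_width: 0.605
grasp_force: 63.4
```

```bash
python3 -c "
from h import *
p,a,s=pose()
plan((p[0],p[1],p[2]+75,a,0),(460,50,p[2]+75,1.1,0),(442,-285,p[2]+50,.72,0),(442,-285,p[2]+15,.72,0))"
```

```text
t 12.00 at [415.8 261.5   5.2] psi 1.305 jaw 0.605 F [0.3 0.5 6.1]
[0, 0, -38, 0.0, 0, 0, 0, -37, 0.0, 0, -32, 16, 0, 0.03, 0, -32, 17, 0, 0.03, 0, -31, 18, 0, 0.04, 0, -30, 20, 0, 0.03, 0, -30, 21, 0, 0.04, 0, -28, 21, 0, 0.03, 0]
[-34, 15, 3, 0.04, 0, -34, 16, 3, 0.04, 0, -33, 18, 3, 0.04, 0, -32, 19, 3, 0.04, 0, -31, 20, 3, 0.04, 0, -31, 22, 2, 0.05, 0, -29, 23, 3, 0.04, 0, -29, 24, 2, 0.05, 0]
[-27, 25, 3, 0.04, 0, 0, 0, 35, 0.0, 0]
```

>>> move_arm:
  increments: [0, 0, -38, 0.0, 0, 0, 0, -37, 0.0, 0, -32, 16, 0, 0.03, 0, -32, 17, 0, 0.03, 0, -31, 18, 0, 0.04, 0, -30, 20, 0, 0.03, 0, -30, 21, 0, 0.04, 0, -28, 21, 0, 0.03, 0]

```text
time: 12.67
tool_pos: [0.4583, 0.0483, 0.0784]
tool_rot: [-0.0, 0.852, 0.524, -0.001]
contact_force: [0.4, -0.7, -1.4]
gripper_width: 0.605
grasp_force: 64.0
```

>>> move_arm:
  increments: [-34, 15, 3, 0.04, 0, -34, 16, 3, 0.04, 0, -33, 18, 3, 0.04, 0, -32, 19, 3, 0.04, 0, -31, 20, 3, 0.04, 0, -31, 22, 2, 0.05, 0, -29, 23, 3, 0.04, 0, -29, 24, 2, 0.05, 0]

```text
time: 13.33
tool_pos: [0.4419, -0.2499, 0.056]
tool_rot: [-0.001, 0.928, 0.372, -0.0]
contact_force: [1.6, 0.8, -1.3]
gripper_width: 0.605
grasp_force: 64.0
```

>>> move_arm:
  increments: [-27, 25, 3, 0.04, 0, 0, 0, 20, 0.0, 0, 0, 0, 0, 0, 0, 0, 0, 0, 0, 0, 0, 0, 0, 0, 0, 0, 0, 0, 0, 0]

```text
time: 13.83
tool_pos: [0.4413, -0.2846, 0.0346]
tool_rot: [0.0, 0.935, 0.355, 0.0]
contact_force: [-0.3, 0.7, -1.7]
gripper_width: 0.606
grasp_force: 63.9
```

```bash
python3 -c "
from h import *
f=grab('wrist')
plan((442.2,-285.4,8.5,.72,0))
cv2.imwrite('pics/w7.png',f['image'])"
```

```text
t 13.88 at [ 441.5 -284.7   34.9] psi 0.726 jaw 0.604 F [-0.7 -0.1 -0.6]
[0, 1, 26, 0.01, 0]
```

View pics/w7.png

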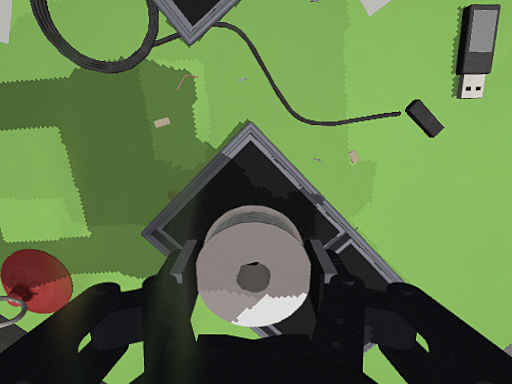

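>>> move_arm:
  increments: [0, 1, 15, 0.01, 0, 0, 0, 9, 0, 0, 0, 0, 0, 0, 0, 0, 0, 0, 0, 0, 0, 0, 0, 0, 0]

```text
time: 14.3
tool_pos: [0.4419, -0.286, 0.0107]
tool_rot: [0.0, 0.937, 0.35, 0.0]
contact_force: [-0.6, 0.6, -1.0]
gripper_width: 0.605
grasp_force: 63.9
```

>>> move_arm:
  increments: [0, 0, 2, 0, 0, 0, 0, 0, 0, 0, 0, 0, 0, 0, 0.67, 0, 0, 0, 0, 0.7, 0, 0, 0, 0, 0.72, 0, 0, -15, 0, 0.72, 0, 0, -35, 0, 0.8, 0, 0, -40, 0, 0.9]

```text
time: 14.97
tool_pos: [0.4398, -0.2846, 0.0967]
tool_rot: [-0.003, 0.937, 0.35, -0.001]
contact_force: [0.1, -1.1, 0.4]
gripper_width: 0.896
grasp_force: 0.0
```

```bash
python3 -c "
from h import *
p,a,s=pose()
plan((441,-4,100,1.4,.9),(441,-4,100,1.4,.9))"
```

```text
t 14.97 at [ 439.8 -284.6   96.7] psi 0.715 jaw 0.896 F [ 0.1 -1.1  0.4]
[23, -26, 0, -0.09, 0.9, 25, -24, 0, -0.09, 0.9, 28, -22, -1, -0.08, 0.9, 29, -20, 0, -0.09, 0.9, 31, -17, -1, -0.08, 0.9, 32, -14, 0, -0.09, 0.9, 33, -12, -1, -0.08, 0.9, 34, -8, 0, -0.09, 0.9]
[0, 0, 0, 0.0, 0.9]
```

>>> move_arm:
  increments: [23, -26, 0, -0.09, 0.9, 25, -24, 0, -0.09, 0.9, 28, -22, -1, -0.08, 0.9, 29, -20, 0, -0.09, 0.9, 31, -17, -1, -0.08, 0.9, 32, -14, 0, -0.09, 0.9, 33, -12, -1, -0.08, 0.9, 34, -8, 0, -0.09, 0.9]

```text
time: 15.63
tool_pos: [0.4431, -0.0041, 0.102]
tool_rot: [0.001, 0.762, 0.647, 0.0]
contact_force: [0.0, -0.4, 0.6]
gripper_width: 0.898
grasp_force: 0.0
```

>>> move_arm:
  increments: [10, -3, 0, 0, 0.9, 0, 0, 0, 0, 0.9, 0, 0, 0, 0, 0.9, 0, 0, 0, 0, 0.9]

```text
time: 15.97
tool_pos: [0.4421, 0.0038, 0.1015]
tool_rot: [0.0, 0.764, 0.645, -0.0]
contact_force: [1.4, 0.1, 0.5]
gripper_width: 0.904
grasp_force: 0.0
```

```bash
cat > t.py <<'E'
from h import *
t=grab('top')
def find(n,f,b,z,test):
    a=rect(f,*b,2500,z).astype(int); m=test(a).astype(np.uint8)
    c=max(cv2.findContours(m,0,1)[0],key=cv2.contourArea);M=cv2.moments(c);A=M['m00'];r=cv2.minAreaRect(c)
    print(n,(b[1]-M['m01']/A/2500).round(4) if hasattr(A,'round') else round(b[1]-M['m01']/A/2500,4),round(b[3]-M['m10']/A/2500,4),'eqR mm',round((A/np.pi)**.5/2.5,1),'rect',np.round(np.array(r[1])/2.5,1))
grn=lambda i:(i[...,1]>60)&(i[...,2]<i[...,1]*.55)
pale=lambda i:(i.max(2)-i.min(2)<45)&(i.min(2)>120)
E
python3 -c "
from t import *
f=grab('wrist')
find('jar',f,(.39,.49,-.05,.05),.027,grn)
find('jarT',t,(.39,.49,-.05,.05),.027,grn)
find('spool',t,(.39,.495,-.34,-.24),.030,pale)
plan((441,-4,50,1.4,.9),(441,-4,6,1.4,.9))"
```

```text
jar 0.4356 -0.0194 eqR mm 4.8 rect [14.3 38.3]
jarT 0.4399 -0.0223 eqR mm 1.6 rect [9.6 2. ]
spool 0.4398 -0.2852 eqR mm 27.2 rect [54.6 54.5]
t 16.07 at [442.    3.5 101.4] psi 1.402 jaw 0.901 F [ 0.6 -0.1 -0.1]
[-4, 0, 26, 0.0, 0.9, -4, 0, 25, 0.0, 0.9, 0, 0, 22, 0.0, 0.9, 0, 0, 22, 0.0, 0.9]
```

>>> move_arm:
  increments: [-4, 0, 26, 0.0, 0.9, -4, 0, 25, 0.0, 0.9, 0, 0, 22, 0.0, 0.9, 0, 0, 20, 0.0, 0.9, 0, 0, 0, 0, 0.9, 0, 0, 0, 0, 0.9, 0, 0, 0, 0, 0.9]

```text
time: 16.65
tool_pos: [0.4415, -0.0039, 0.0094]
tool_rot: [0.001, 0.764, 0.646, 0.0]
contact_force: [0.1, -1.1, 0.2]
gripper_width: 0.901
grasp_force: 0.0
```

>>> move_arm:
  increments: [0, 0, 3, 0, 0.9, 0, 0, 0, 0, 0, 0, 0, 0, 0, 0, 0, 0, 0, 0, 0, 0, 0, 0, 0, 0, 0, 0, 0, 0, 0, 0, 0, 0, 0, 0]

```text
time: 17.23
tool_pos: [0.4414, -0.0032, 0.0066]
tool_rot: [0.001, 0.763, 0.646, 0.0]
contact_force: [-2.6, 0.6, 6.4]
gripper_width: 0.448
grasp_force: 59.8
```

```bash
python3 -c "
from h import *
p,a,s=pose()
plan((p[0],p[1],p[2]+75,a,0),(437.2,-363.3,p[2]+75,1.507,0),(437.2,-363.3,p[2]+25,1.507,0))"
```

```text
t 17.23 at [441.4  -3.2   6.6] psi 1.405 jaw 0.448 F [-2.6  0.6  6.4]
[0, 0, -38, 0.0, 0, 0, 0, -37, 0.0, 0, -36, 6, 0, -0.01, 0, -36, 5, 0, -0.01, 0, -36, 5, 0, -0.01, 0, -36, 4, 0, -0.01, 0, -36, 4, 0, -0.01, 0, -35, 4, 0, -0.01, 0]
[-36, 3, 0, -0.01, 0, -36, 3, 0, -0.01, 0, -35, 3, 0, -0.01, 0, -36, 2, 0, -0.01, 0, 0, 0, 25, -0.0, 0, 0, 0, 25, -0.0, 0]
```

>>> move_arm:
  increments: [0, 0, -38, 0.0, 0, 0, 0, -37, 0.0, 0, -36, 6, 0, -0.01, 0, -36, 5, 0, -0.01, 0, -36, 5, 0, -0.01, 0, -36, 4, 0, -0.01, 0, -36, 4, 0, -0.01, 0, -35, 4, 0, -0.01, 0]

```text
time: 17.9
tool_pos: [0.4377, -0.2217, 0.0806]
tool_rot: [0.0, 0.743, 0.669, 0.0]
contact_force: [0.9, 0.7, -0.9]
gripper_width: 0.449
grasp_force: 60.6
```

>>> move_arm:
  increments: [-36, 3, 0, -0.01, 0, -36, 3, 0, -0.01, 0, -35, 3, 0, -0.01, 0, -36, 2, 0, -0.01, 0, 0, 0, 25, 0, 0, 0, 0, 20, 0, 0, 0, 0, 0, 0, 0, 0, 0, 0, 0, 0]

```text
time: 18.57
tool_pos: [0.435, -0.3623, 0.0339]
tool_rot: [-0.002, 0.73, 0.683, 0.0]
contact_force: [0.0, 0.3, 0.7]
gripper_width: 0.448
grasp_force: 60.6
```

```bash
python3 -c "
from h import *
f=grab('wrist')
plan((437.2,-363.3,11,1.507,0))
cv2.imwrite('pics/w8.png',f['image'])"
```

```text
t 18.62 at [ 436.  -363.    35.5] psi 1.505 jaw 0.449 F [0.9 0.4 0.2]
[0, 1, 24, -0.0, 0]
```

View pics/w8.png

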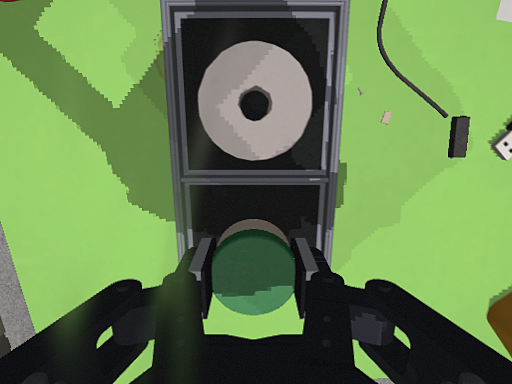

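>>> move_arm:
  increments: [0, 1, 14, 0, 0, 0, 0, 8, 0, 0, 0, 0, 0, 0, 0, 0, 0, 0, 0, 0, 0, 0, 0, 0, 0]

```text
time: 19.03
tool_pos: [0.4375, -0.3636, 0.0142]
tool_rot: [0.001, 0.73, 0.684, -0.0]
contact_force: [0.1, 0.5, -0.5]
gripper_width: 0.446
grasp_force: 60.6
```

>>> move_arm:
  increments: [0, 0, 3, 0, 0, 0, 0, 0, 0, 0, 0, 0, 0, 0, 0.5, 0, 0, 0, 0, 0.54, 0, 0, 0, 0, 0.54, 0, 0, -15, 0, 0.54, 0, 0, -35, 0, 0.54, 0, 0, -40, 0, 0.54]

```text
time: 19.7
tool_pos: [0.4352, -0.3616, 0.0983]
tool_rot: [-0.003, 0.73, 0.683, 0.0]
contact_force: [1.8, -0.4, 0.7]
gripper_width: 0.538
grasp_force: 0.0
```

```bash
python3 -c "
from h import *
p,a,s=pose()
plan((596.6,-302.9,90,.751,.54),(596.6,-302.9,40,.751,.54),(596.6,-302.9,5,.751,.54,2))"
```

```text
t 19.70 at [ 435.2 -361.6   98.3] psi 1.505 jaw 0.538 F [ 1.8 -0.4  0.7]
[10, 22, 1, 0.11, 0.54, 12, 21, 1, 0.11, 0.54, 15, 20, 1, 0.11, 0.54, 17, 18, 1, 0.11, 0.54, 18, 16, 1, 0.1, 0.54, 20, 14, 2, 0.11, 0.54, 22, 13, 1, 0.1, 0.54, 0, 0, 25, 0.0, 0.54]
[0, 0, 25, 0.0, 0.54, 0, 0, 18, 0.0, 0.54, 0, 0, 17, 0.0, 0.54]
```

>>> move_arm:
  increments: [10, 22, 1, 0.11, 0.54, 12, 21, 1, 0.11, 0.54, 15, 20, 1, 0.11, 0.54, 17, 18, 1, 0.11, 0.54, 18, 16, 1, 0.1, 0.54, 20, 14, 2, 0.11, 0.54, 22, 13, 1, 0.1, 0.54, 0, 0, 25, 0.0, 0.54]

```text
time: 20.37
tool_pos: [0.6059, -0.3055, 0.0734]
tool_rot: [0.005, 0.93, 0.368, 0.004]
contact_force: [1.3, 0.2, 2.0]
gripper_width: 0.537
grasp_force: 0.0
```

>>> move_arm:
  increments: [0, 0, 10, 0, 0.54, 0, 0, 0, 0, 0.54, 0, 0, 0, 0, 0.54, 0, 0, 0, 0, 0.54]

```text
time: 20.7
tool_pos: [0.5984, -0.3053, 0.0578]
tool_rot: [0.0, 0.93, 0.368, 0.0]
contact_force: [0.6, -0.4, 0.6]
gripper_width: 0.542
grasp_force: 0.0
```

```bash
python3 -c "
from t import *
f=grab('wrist')
find('stick',f,(.57,.63,-.335,-.27),.007,lambda i:i[...,1]-i[...,0]<25)
find('jar',t,(.40,.47,-.40,-.33),.030,lambda i:(i[...,1]>70)&(i[...,1]-i[...,2]>20))
plan((596.6,-302.9,20,.751,.54),(596.6,-302.9,5,.751,.54,2))
a=rect(f,.54,.66,-.37,-.23,2500,.007); b=rect(t,.38,.50,-.41,-.23,2200,.03)
cv2.imwrite('pics/w9.png',np.hstack([a[:264],b[:264]])); print(a.shape,b.shape)"
```

```text
stick 0.5996 -0.3046 eqR mm 14.8 rect [47.1 16.4]
jar 0.4331 -0.3948 eqR mm 14.4 rect [69.2 11.2]
t 20.80 at [ 599.  -305.6   58.7] psi 0.754 jaw 0.542 F [ 0.5 -0.  -0.5]
[0, -4, 39, 0.0, 0.54, 0, 0, 7, 0.0, 0.54, 0, 0, 8, 0.0, 0.54]
(300, 349, 3) (264, 395, 3)
```

View pics/w9.png

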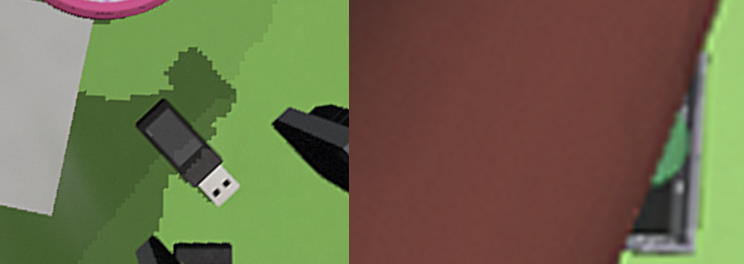

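>>> move_arm:
  increments: [0, 0, 35, 0, 0.5, 0, 0, 14, 0, 0.4, 0, 0, 3, 0, 0.35, 0, 0, 0, 0, 0.3, 0, 0, 0, 0, 0.3, 0, 0, 0, 0, 0.3, 0, 0, 0, 0, 0.3]

```text
time: 21.38
tool_pos: [0.5998, -0.3054, 0.0071]
tool_rot: [0.001, 0.93, 0.369, 0.001]
contact_force: [0.4, 0.1, 0.4]
gripper_width: 0.297
grasp_force: 0.0
```

>>> move_arm:
  increments: [0, 0, 4, 0, 0.25, 0, 0, 0, 0, 0.25, 0, 0, 0, 0, 0.25, 0, 0, 0, 0, 0, 0, 0, 0, 0, 0, 0, 0, 0, 0, 0, 0, 0, 0, 0, 0, 0, 0, 0, 0, 0]

```text
time: 22.05
tool_pos: [0.599, -0.3049, 0.0016]
tool_rot: [0.0, 0.93, 0.368, 0.0]
contact_force: [0.4, 0.4, 0.8]
gripper_width: 0.166
grasp_force: 59.7
```

```bash
python3 -c "
from h import *
p,a,s=pose()
plan((p[0],p[1],130,a,0),(430,-100,150,1.1,0),(430,130,150,1.4,0),(568,282,140,1.5,0),(568,282,80,1.5,0))"
```

```text
t 22.05 at [ 599.  -304.9    1.6] psi 0.755 jaw 0.166 F [0.4 0.4 0.8]
[0, 0, -32, 0.0, 0, 0, 0, -32, 0.0, 0, 0, 0, -32, 0.0, 0, 0, 0, -32, 0.0, 0, 2, -38, -3, -0.05, 0, 4, -38, -3, -0.05, 0, 6, -37, -3, -0.05, 0, 8, -37, -3, -0.05, 0]
[10, -37, -3, -0.05, 0, 12, -36, -3, -0.05, 0, 14, -35, -2, -0.05, 0, 34, -17, 0, -0.05, 0, 35, -16, 0, -0.05, 0, 36, -14, 0, -0.05, 0, 37, -12, 0, -0.05, 0, 37, -10, 0, -0.05, 0]
[37, -7, 0, -0.05, 0, 29, 18, 2, -0.02, 0, 28, 19, 2, -0.02, 0, 28, 20, 1, -0.01, 0, 28, 20, 2, -0.02, 0, 28, 20, 1, -0.01, 0, 27, 21, 2, -0.02, 0, 0, 0, 30, 0.0, 0]
[0, 0, 30, 0.0, 0]
```

>>> move_arm:
  increments: [0, 0, -32, 0.0, 0, 0, 0, -32, 0.0, 0, 0, 0, -32, 0.0, 0, 0, 0, -32, 0.0, 0, 2, -38, -3, -0.05, 0, 4, -38, -3, -0.05, 0, 6, -37, -3, -0.05, 0, 8, -37, -3, -0.05, 0]

```text
time: 22.72
tool_pos: [0.5002, -0.1874, 0.1411]
tool_rot: [-0.0, 0.888, 0.46, -0.0]
contact_force: [0.1, -0.0, 0.7]
gripper_width: 0.163
grasp_force: 59.5
```

>>> move_arm:
  increments: [10, -37, -3, -0.05, 0, 12, -36, -3, -0.05, 0, 14, -35, -2, -0.05, 0, 34, -17, 0, -0.05, 0, 35, -16, 0, -0.05, 0, 36, -14, 0, -0.05, 0, 37, -12, 0, -0.05, 0, 37, -10, 0, -0.05, 0]

```text
time: 23.38
tool_pos: [0.4286, 0.094, 0.1494]
tool_rot: [0.0, 0.779, 0.628, 0.0]
contact_force: [0.7, 0.3, 0.1]
gripper_width: 0.167
grasp_force: 59.5
```

>>> move_arm:
  increments: [37, -7, 0, -0.05, 0, 29, 18, 2, -0.02, 0, 28, 19, 2, -0.02, 0, 28, 20, 1, -0.01, 0, 28, 20, 2, -0.02, 0, 28, 20, 1, -0.01, 0, 27, 21, 2, -0.02, 0, 0, 0, 0, 0, 0]

```text
time: 24.05
tool_pos: [0.5702, 0.2856, 0.1374]
tool_rot: [-0.001, 0.729, 0.684, 0.0]
contact_force: [-0.9, -0.3, -0.6]
gripper_width: 0.164
grasp_force: 59.5
```

>>> move_arm:
  increments: [0, 0, 20, 0, 0, 0, 0, 20, 0, 0, 0, 0, 0, 0, 0, 0, 0, 0, 0, 0]

```text
time: 24.38
tool_pos: [0.5665, 0.2816, 0.0976]
tool_rot: [-0.001, 0.73, 0.683, -0.002]
contact_force: [0.5, -0.0, 1.1]
gripper_width: 0.166
grasp_force: 59.5
```

```bash
python3 -c "
from t import *
f=grab('wrist')
find('jar',t,(.40,.47,-.40,-.33),.030,lambda i:(i[...,1]>70)&(i[...,1]-i[...,2]>20))
plan((568,282,30,1.45,0),(568,282,9,1.45,0))
b=rect(t,.38,.70,-.42,.02,1200,.005)
b=cv2.resize(b,(400,290))
cv2.imwrite('pics/w10.png',np.hstack([cv2.resize(f['image'],(387,290)),b]))"
```

```text
jar 0.4362 -0.3642 eqR mm 20.4 rect [40.8 41.2]
t 24.48 at [568.3 282.2 100.5] psi 1.505 jaw 0.166 F [-0.4 -0.  -0.1]
[0, 0, 35, 0.03, 0, 0, 0, 35, 0.02, 0, 0, 0, 21, 0.0, 0]
```

View pics/w10.png

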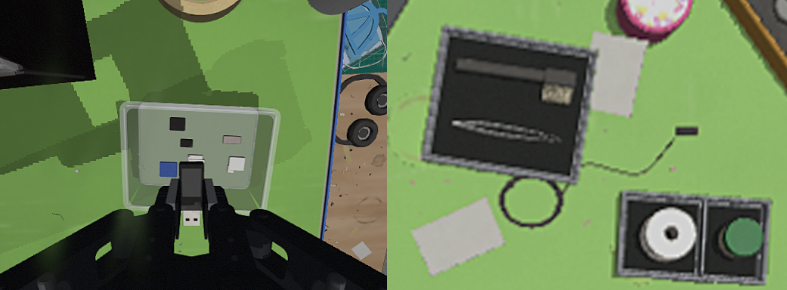

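>>> move_arm:
  increments: [0, 0, 35, 0.02, 0, 0, 0, 35, 0, 0, 0, 0, 18, 0, 0, 0, 0, 5, 0, 0, 0, 0, 0, 0, 0, 0, 0, 0, 0, 0, 0, 0, 0, 0, 0, 0, 0, 0, 0, 0]

```text
time: 25.15
tool_pos: [0.5698, 0.2829, 0.0091]
tool_rot: [0.001, 0.737, 0.676, 0.002]
contact_force: [-0.0, -0.5, 0.6]
gripper_width: 0.16
grasp_force: 59.5
```

>>> move_arm:
  increments: [0, 0, 4, 0, 0, 0, 0, 0, 0, 0, 0, 0, 0, 0, 0.3, 0, 0, 0, 0, 0.35, 0, 0, -4, 0, 0.35, 0, 0, -30, 0, 0.35, 0, 0, -40, 0, 0.35, 0, 0, -40, 0, 0.35]

```text
time: 25.82
tool_pos: [0.5665, 0.2817, 0.1159]
tool_rot: [-0.001, 0.737, 0.676, -0.002]
contact_force: [0.6, 0.3, 1.4]
gripper_width: 0.352
grasp_force: 0.0
```

>>> move_arm:
  increments: [0, -35, -20, 0, 0.35, 0, -35, 0, 0, 0.35, -10, -30, 0, 0, 0.35, -20, -20, 0, 0, 0.35, 0, 0, 0, 0, 0.35, 0, 0, 0, 0, 0.35, 0, 0, 0, 0, 0.35, 0, 0, 0, 0, 0.35]

```text
time: 26.48
tool_pos: [0.447, 0.263, 0.137]
tool_rot: [0.0, 0.737, 0.676, 0.001]
contact_force: [0.2, 0.0, -0.3]
gripper_width: 0.35
grasp_force: 0.0
```

```bash
python3 -c "
from t import *
print(manip.state()['gripper_width'],pose()[0])
find('cell',t,(.50,.62,.03,.13),.004,lambda i:i.max(2)<90)
find('stick',t,(.53,.61,.25,.315),.009,lambda i:i.max(2)<90)
find('jar',t,(.40,.47,-.40,-.33),.030,lambda i:(i[...,1]>70)&(i[...,1]-i[...,2]>20))
find('spool',t,(.39,.495,-.34,-.24),.030,pale)
cv2.imwrite('pics/fin.png',rect(t,.36,.72,-.42,.38,1000,.005))"
```

```text
0.3492472219273734 [446.95234634 263.04704549 136.81699055]
cell 0.5603 0.0834 eqR mm 29.5 rect [78.1 37.5]
stick 0.5637 0.2851 eqR mm 8.6 rect [17.4 34. ]
jar 0.4362 -0.3642 eqR mm 20.4 rect [40.9 41. ]
spool 0.4399 -0.2852 eqR mm 27.1 rect [54.1 54. ]
```

View pics/fin.png

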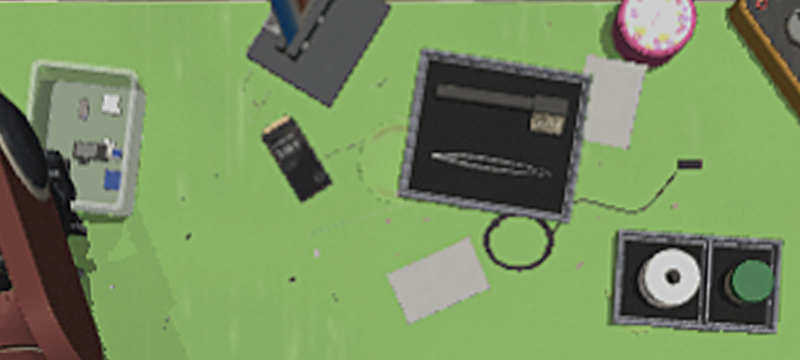

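Everything is in place: brush and tweezers lie parallel in the tool tray, the reel and jar stand in their bays, the stick is in the tub at about (95,152), and the cell hasn't moved.

```bash
python3 -c "
from plant import manip
print(manip.job_done())"
```

```text
the job is handed in; nothing more can be done
None
```

The job is handed in at about 26.5 s: the last image shows all five items placed as asked, moved in the order given, with the battery where it was; no verdict came back.

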